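# Make up two sample-collection kits

## Task

Make up the two sample kits from the stock on the desk, one thing standing upright in each compartment: in the two-compartment tray the wide cup goes in the compartment at the tab end and the label roll in the other; in the three-compartment tray the tall jar goes at the tab end, the small carton in the middle and the small vial at the end without the tab. Leave the rubber stamp and the white bottle where they are, upright.

Things in the scene. Friction and masses are not known exactly. Their poses are not given: they have to be found in the camera images.
- cup_mid (a point): Wide specimen cup: upright frosted-white cylinder with a red screw lid flush with its side, diameter 58, height 62 mm, stands on the desk. The point is at its centre, 31 mm above its underside; z up along its axis.
- jar_mid (a point): Tall slim jar: upright frosted-white cylinder with a red screw lid flush with its side, diameter 44, height 95 mm, the tallest of the stock. The point is at its centre, 47.5 mm above its underside; z up along its axis.
- vial_mid (a point): Small vial: upright frosted-white cylinder with a red screw lid flush with its side, diameter 36, height 60 mm, the slimmest of the three red-lidded containers. The point is at its centre, 30 mm above its underside; z up along its axis.
- roll_mid (a point): Roll of blank labels: white paper roll standing on end, outer diameter 58, height 60 mm, with an open core hole of 25 mm. The point is at its centre, 30 mm above its underside; z up along its axis.
- carton_mid (a point): Small brown cardboard carton, upright, rigid: 36 mm along its own x, 50 mm along its own y, 64 mm high. The point is at its centre, 32 mm above its underside; z up.
- tray_two: Grey kit tray with two equal square compartments in a row, fixed to the desk. Origin: centre of its underside (without the tab), on the desk; the row runs along its own y, and the flat tab (36 mm wide, 22 mm long, with a black dot) sticks out at its +y end. Tray 82 mm along x, 160 mm along y; walls 4 mm thick, their tops 12 mm above the desk; floor 3 mm above the desk. Compartments inside 74 x 74 mm, centres at y = +39 mm (tab end) and y = -39 mm.
- tray_three: Grey kit tray with three equal compartments in a row, fixed to the desk. Origin: centre of its underside (without the tab), on the desk; the row runs along its own y, and the flat tab (36 mm wide, 22 mm long, with a black dot) sticks out at its +y end. Tray 82 mm along x, 214 mm along y; walls 4 mm thick, their tops 12 mm above the desk; floor 3 mm above the desk. Compartments inside 74 mm along x by 66 mm along y, centres at y = +70 mm (tab end), 0 (middle) and -70 mm.
- stamp_mid (a point): Bystander standing among the stock: rubber stamp with a wooden handle, 46 mm square base, 80 mm high. The point is at its centre, 40 mm above the desk. Not to be disturbed.
- bottle_mid (a point): Bystander behind the trays: white bottle with a blue cap, diameter 60, height 150 mm. The point is at its centre, 75 mm above the desk. Not to be disturbed.
Not all that is in view belongs to the job. What is shaped like the part that bears cup_mid but green is not meant.

How it is judged:
At the end, for the whole second after the job is handed in: Cup (tab end) and label roll in the two-compartment tray, jar (tab end), carton (middle) and vial (plain end) in the other: each upright within 0.12 rad, on its compartment floor within 5 mm, inside the walls within 3 mm, at rest (under 0.02 m/s) (y of cup_mid in the frame of tray_two between 0.028 and 0.05 m and x of cup_mid in the frame of tray_two between -0.011 and 0.011 m and z of cup_mid in the frame of tray_two between 0.029 and 0.039 m and angle between each of cup_mid, roll_mid, jar_mid, carton_mid, vial_mid's own z axis and vertical below 0.12 rad and linear speed of each of cup, roll, jar, carton, vial below 0.02 m/s and y of roll_mid in the frame of tray_two between -0.05 and -0.028 m and x of roll_mid in the frame of tray_two between -0.011 and 0.011 m and z of roll_mid in the frame of tray_two between 0.028 and 0.038 m and y of jar_mid in the frame of tray_three between 0.056 and 0.084 m and x of jar_mid in the frame of tray_three between -0.018 and 0.018 m and z of jar_mid in the frame of tray_three between 0.0455 and 0.0555 m and y of carton_mid in the frame of tray_three between -0.018 and 0.018 m and x of carton_mid in the frame of tray_three between -0.022 and 0.022 m and z of carton_mid in the frame of tray_three between 0.03 and 0.04 m and y of vial_mid in the frame of tray_three between -0.088 and -0.052 m and x of vial_mid in the frame of tray_three between -0.022 and 0.022 m and z of vial_mid in the frame of tray_three between 0.028 and 0.038 m); the robot touches nothing.
It fails at once if the rubber stamp is shifted by more than 30 mm or tipped (distance of stamp_mid from where it was at the start of the episode above 0.03 m or angle between stamp_mid's own z axis and vertical above 0.4 rad).
It fails at once if the white bottle is shifted by more than 30 mm or tipped (distance of bottle_mid from where it was at the start of the episode above 0.03 m or angle between bottle_mid's own z axis and vertical above 0.4 rad).
It also fails if it takes over 144 s, if anything falls off the work surface, if the arm or the gripper's body presses on something with over 40 N, if the wrist force passes 120 N, or if a joint passes its speed limit or range.

## Robot

A 6-joint arm with a two-finger parallel gripper is mounted at the origin on the work surface. World frame = base frame: x ahead of the robot, y to its left, z up, the work surface at z = 0. Lengths are in m, angles in rad, forces in N, time in s.
With the tool pointing down it reaches from about 0.375 to 0.9 m from the base axis. Payload 3.1 kg.
Tool frame: the origin (TCP) lies where the fingers leave the gripper's body, on its centre line; the fingertips stand 73 mm ahead of it and the grasp point (between the pads) lies 54 mm ahead of it; z points along the fingers, y is the line along which they close (so a half turn about z gives the same grasp; the last joint's range is limited). The gripper opens to 85 mm and grips with 20 to 120 N. Pads are 22 mm wide; open, the fingers measure 114 mm over their backs; the gripper's body (76 mm by 85 mm) begins 54 mm behind the grasp point. The pads swing forward as they close: fully open they stand 13 mm farther back than shut.
Start: joints at [-1.333, 0.527, 1.433, -0, 1.181, -0.178], TCP at [0.252, -0.572, 0.304] pointing down, gripper open.
Joint ranges: [-3.08, 3.08], [-0.75, 2.2], [0.22, 2.44], [-1.43, 4.57], [0, 2.65], [-2.85, 2.85]. Speed limits (rad/s): [2.79, 2.79, 3.14, 3.14, 3.14, 3.14].

## Interface

Orientations are given as a unit quaternion [x, y, z, w].
In Python, from station import manip gives the robot as it stands.
- The arm moves only by the shell command python3 -m crank 'ROWS' [FORCE]. ROWS is JSON, a list of rows, each an object with "dp": the shift along the tool's x, y, z normalised to -1 to 1, where 1 is 50 cm, a list of three; "delta_rot": the turn, a rotation vector about the tool's x, y, z normalised to -1 to 1, where 1 is 2 pi rad, a list of three; "fingers": the opening, from -1 (shut) to 1 (fully open). A call has 1 to 12 rows; each row shifts and turns the commanded pose from where the row before left it, along the tool's axes as they then stand; what a row does not reach is not made up. A row lasts 1/12 s, in which the tool goes at most 41.7 mm and 7.16 degrees, less where a joint would pass 70% of its speed; a pose out of reach is approached as far as the arm can. A call with a number of a shift or a turn outside -1 to 1 is refused whole. A call with a gripper value outside its range is refused whole. The fingers move at their own pace and stop on an object; FORCE is the grip in N (left out, the last holds). Time passes only in rows, so rows that do not move let the fingers close. It gives the time, the measured TCP pose, the force, the opening and the grip force at its end, in the units of the state.
- manip.sense(): the state, without advancing time (a new reading comes with each control period).
- manip.snapshot(name): name is "scene" or "top"; returns (picture, depth): 420x560x3 uint8, red, green, blue; 420x560 float32, m along the optical axis (not along the pixel's ray), 0 where there is no reading.
- manip.camera_model(name): a dict with "fx", "fy", "cx", "cy" (pixels), "origin" and "attitude" of the camera in the world. Camera axes: x right, y up, looking along -z (the intrinsics and any distortion apply to the point x, -y, -z); pixel columns grow to the right and rows downward; lengths in m; the calibration is good to about 2 mm. A picture is of the moment at which its call begins. camera_model takes no time and is no camera call.
- manip.sign_off(): hands the job in; it is judged then, once.
The state is a dict: "t": time; "q": joint angles; "qd": joint speeds; "tau": joint torques, N m; "tcp_pos": TCP position; "tool_rot": TCP orientation; "force": force on the tool from outside, world axes, zero at the start; "ft_torque": the same for the moment, N m; "finger_gap": opening from 0.0 (shut) to 1.0 (fully open); "gripper_force": force on a finger pad.
Only numpy, scipy, OpenCV 4.12 (cv2) and the standard library are available. Lean on these libraries where they do the work, as an engineer would, in place of code of your own. Each camera call takes 0.05 s, during which the arm holds its last target. There are 200 camera calls.

## Working session

There is one attempt and no reset: what is moved stays moved. The work goes in short steps, Python scripts to look and compute and a shell command to move; the robot and the scene stay as the last step left them, time stands still between calls to the robot, and variables do not carry over. Pictures are saved under pics/ and viewed, at most 14 in all, crops included, and the job is handed in when it is done.

```bash
mkdir -p pics
cat > h.py <<'E'
import numpy as np, cv2
from scipy.spatial.transform import Rotation as R
from station import manip
def cam(n):
    m=manip.camera_model(n); a=np.array(m['attitude'],float)
    Rm=a if a.shape==(3,3) else R.from_quat(a).as_matrix()
    return m,Rm,np.array(m['origin'])
def ray(n,u,v):
    m,Rm,o=cam(n); d=np.array([(u-m['cx'])/m['fx'],-(v-m['cy'])/m['fy'],-1.]); return o,Rm@d
def onplane(n,u,v,z):
    o,d=ray(n,u,v); return o+d*(z-o[2])/d[2]
def pts(n,depth):
    m,Rm,o=cam(n); v,u=np.mgrid[:depth.shape[0],:depth.shape[1]]
    d=np.stack([(u-m['cx'])/m['fx'],-(v-m['cy'])/m['fy'],-np.ones(u.shape)],-1)
    return o+(d*depth[...,None])@Rm.T
def snap(n,f):
    p,d=manip.snapshot(n); cv2.imwrite(f'pics/{f}.png',p[...,::-1]); np.savez(f'pics/{f}.npz',p=p,d=d); return p,d
E
python3 - <<'E'
from h import *
for n in('scene','top'):
    print(manip.camera_model(n)); snap(n,n+'0')
print(manip.sense())
E
```

```text
{'fx': 451.21662159790395, 'fy': 451.21662159790395, 'cx': 280.82588423233676, 'cy': 213.70363234852934, 'origin': array([ 1.11308356, -0.74845307,  0.81962553]), 'attitude': array([0.42135853, 0.12343165, 0.27805034, 0.85434748])}
{'fx': 514.89865392329, 'fy': 514.89865392329, 'cx': 272.60474263667885, 'cy': 212.5313493325716, 'origin': array([0.43079665, 0.01498437, 1.63082458]), 'attitude': array([ 0.03413763, -0.02838057, -0.7014883 ,  0.71129694])}
{'t': 0.1, 'q': array([-1.33349027e+00,  5.28396107e-01,  1.43379483e+00,  6.79515368e-07,
        1.18141116e+00, -1.78525266e-01]), 'qd': array([ 1.77167812e-04, -4.05046407e-03, -2.78240527e-03,  7.13305376e-04,
       -1.05093586e-03, -5.08995630e-05]), 'tau': array([-4.58940508e-05, -4.43304920e+01, -1.78587162e+01, -1.76702060e-04,
        3.87457141e-03,  7.03485110e-07]), 'tcp_pos': array([ 0.25235883, -0.5712243 ,  0.30301069]), 'tool_rot': array([ 9.78462824e-01,  2.06420671e-01, -2.92108577e-05, -1.00429698e-03]), 'force': array([-1.55083296, -1.0350942 ,  0.15267215]), 'ft_torque': array([-0.02289016,  0.02444988,  0.02113291]), 'gripper_force': 0.0, 'finger_gap': 1.0001502591141027}
```

View pics/top0.png

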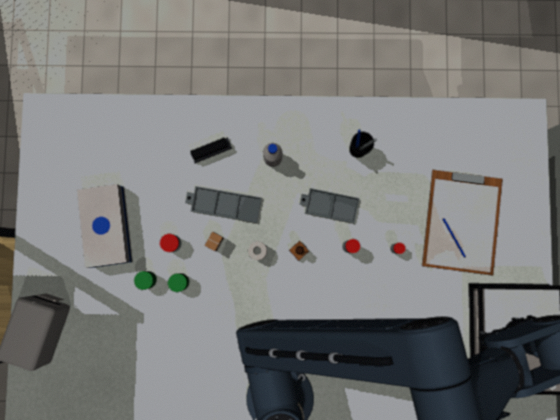

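View pics/scene0.png

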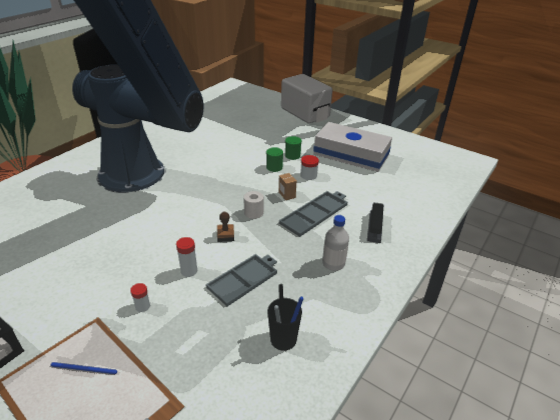

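Top view: red lids at (170,243) is the wide cup, (352,246) the jar and (399,248) the vial. The roll is at (260,252), the carton at (214,241) and the stamp at (300,250). The green cups at (145,281) and (178,282) are decoys. The three-tray is at (226,204) with its tab at (190,198), and the two-tray is at (332,206) with its tab at (304,200). Scene view agrees: cup (310,167), jar (187,257), vial (140,297).

Next, measure everything and make one close crop.

```bash
cat > meas.py <<'E'
from h import *
def measure(f='top0'):
    z=np.load(f'pics/{f}.npz'); p,d=z['p'],z['d']; P=pts('top',d); hsv=cv2.cvtColor(p,cv2.COLOR_RGB2HSV)
    print('desk z',np.median(P[225:235,280:300,2]))
    H,S,V=hsv[...,0],hsv[...,1],hsv[...,2]
    red=(((H<6)|(H>174))&(S>180)&(V>90)).astype(np.uint8)
    n,l,st,c=cv2.connectedComponentsWithStats(red)
    for i in range(1,n):
        if st[i,4]<30: continue
        print('red',c[i].round(1),st[i,2:],'zmax',np.percentile(P[l==i][:,2],80).round(3))
    return p,d,P,H,S,V
if __name__=='__main__':
    p,d,P,H,S,V=measure()
    # objects by height: top surfaces, world xy
    for name,(u,v),h in [('cup',(170,243),.062),('jar',(352,246),.095),('vial',(399,248),.060),('roll',(260,252),.060),('carton',(214,241),.064),('stamp',(300,250),.08),('bottle',(272,152),.15)]:
        w=np.zeros(d.shape,bool); w[v-18:v+18,u-18:u+18]=1
        m=(w&(abs(P[...,2]-h)<.008)).astype(np.uint8)
        cs=cv2.findContours(m,cv2.RETR_EXTERNAL,cv2.CHAIN_APPROX_NONE)[0]; c=max(cs,key=cv2.contourArea)
        q=np.array([onplane('top',a,b,h)[:2] for a,b in c[:,0].astype(float)],np.float32)
        r=cv2.minAreaRect((q*1000)); print(name,'enc',np.round(cv2.minEnclosingCircle(q*1000),1) if 0 else [np.round(x,1) for x in cv2.minEnclosingCircle(q*1000)],'rect',np.round(r[0],1),np.round(r[1],1),round(r[2],1),'z',np.median(P[...,2][m>0]).round(4))
    for name,(x0,y0,x1,y1) in dict(three=(180,180,272,228),two=(296,184,366,228)).items():
        w=np.zeros(d.shape,np.uint8); w[y0:y1,x0:x1]=1
        m=((w>0)&(V<135)&(S<90)).astype(np.uint8)
        m=cv2.morphologyEx(m,cv2.MORPH_CLOSE,np.ones((3,3)))
        full=max(cv2.findContours(m,cv2.RETR_EXTERNAL,cv2.CHAIN_APPROX_NONE)[0],key=cv2.contourArea)
        m2=np.zeros_like(m); cv2.drawContours(m2,[full],-1,1,-1)
        m2=cv2.morphologyEx(m2,cv2.MORPH_OPEN,np.ones((17,17)))
        c=max(cv2.findContours(m2,cv2.RETR_EXTERNAL,cv2.CHAIN_APPROX_NONE)[0],key=cv2.contourArea)
        for zz,cc,k in((.012,c,'body'),(.008,full,'full')):
            q=np.array([onplane('top',a,b,zz)[:2] for a,b in cc[:,0].astype(float)],np.float32)*1000
            r=cv2.minAreaRect(q); print(name,k,np.round(r[0],1),np.round(r[1],1),round(r[2],1))
            print(np.round(cv2.boxPoints(r)).tolist())
    o=cv2.resize(p[175:300,130:420],None,fx=2.75,fy=2.75,interpolation=cv2.INTER_CUBIC)
    cv2.imwrite('pics/crop0.png',o[...,::-1])
E
python3 meas.py
```

```text
desk z -0.00031745158446960797
red [169.1 242.5] [ 17  16 235] zmax 0.065
red [352.1 245.8] [ 14  13 139] zmax 0.098
red [398.9 248. ] [11  9 86] zmax 0.063
cup enc [array([474.9, 344.5]), np.float64(29.3)] rect [473.9 344.7] [51.8 58.1] 0.8 z 0.0616
jar enc [array([ 471.3, -210.2]), np.float64(22.0)] rect [ 471.7 -209.1] [38.6 41.7] 0.8 z 0.0951
vial enc [array([ 468. , -356.9]), np.float64(18.3)] rect [ 467.  -356.8] [33.9 34.7] 45.2 z 0.06
roll enc [array([454.3,  75.7]), np.float64(28.8)] rect [454.9  74.7] [54.7 54.8] 0.8 z 0.0591
carton enc [array([481.7, 210.4]), np.float64(29.2)] rect [480.4 208.9] [37.2 49.6] 62.2 z 0.0638
stamp enc [array([457. , -52.9]), np.float64(13.1)] rect [456.4 -52.3] [24. 24.] 0.5 z 0.0776
bottle enc [array([750.7,  31.7]), np.float64(14.0)] rect [751.2  32.4] [23.7 23.4] 0.7 z 0.1502
three body [598.4 178.2] [230.5  86.6] 81.0
[[538.0, 71.0], [623.0, 58.0], [659.0, 285.0], [574.0, 299.0]]
three full [599.2 185.9] [245.6  88.4] 81.0
[[536.0, 71.0], [624.0, 58.0], [662.0, 300.0], [575.0, 314.0]]
two body [ 598.8 -155.3] [175.9  87.3] 79.4
[[540.0, -234.0], [626.0, -250.0], [658.0, -77.0], [572.0, -61.0]]
two full [ 600.7 -149.3] [189.4  88.2] 79.4
[[540.0, -234.0], [627.0, -251.0], [661.0, -64.0], [575.0, -48.0]]
```

View pics/crop0.png

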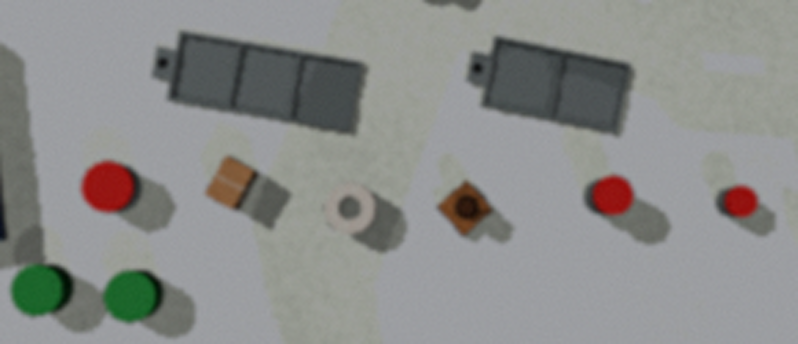

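The crop confirms the choices. The wide cup is at crop (108,187), the carton (231,183), the roll (350,208), the jar (613,195) and the vial (740,201). The stamp is at (466,206) and the green decoys at (40,290) and (132,296). Tray tabs (black dots) are on the left, which is world +y.

The tray outlines came out long, so I'll refine them with the dot and the depth before moving.

```bash
cat > tr.py <<'E'
from h import *
z=np.load('pics/top0.npz'); p,d=z['p'],z['d']; P=pts('top',d); g=cv2.cvtColor(p,cv2.COLOR_RGB2GRAY)
for name,(x0,y0,x1,y1) in dict(three=(180,180,272,228),two=(296,184,366,228)).items():
    for lo,hi in((.0018,.02),(.008,.02)):
        m=np.zeros(g.shape,np.uint8); m[y0:y1,x0:x1]=((P[...,2]>lo)&(P[...,2]<hi))[y0:y1,x0:x1]
        ii=np.argwhere(m>0)
        Q=P[m>0][:,:2].astype(np.float32)*1000; r=cv2.minAreaRect(Q); print(name,lo,len(Q),np.round(r[0],1),np.round(r[1],1),round(r[2],1))
    # floors: lighter blobs enclosed by darker walls
    s=g[y0:y1,x0:x1]; big=cv2.resize(s,None,fx=8,fy=8,interpolation=cv2.INTER_CUBIC)
    bw=cv2.adaptiveThreshold(big,255,cv2.ADAPTIVE_THRESH_MEAN_C,cv2.THRESH_BINARY,101,-1)
    n,l,st,c=cv2.connectedComponentsWithStats(bw)
    for i in range(1,n):
        if 10000<st[i,4]<35000:
            u,v=(c[i]+.5)/8-.5+[x0,y0]; print('floor',st[i,2:],onplane('top',u,v,.003)[:2].round(4))
    t=s[:,:18]; mn=cv2.minMaxLoc(cv2.GaussianBlur(t,(3,3),0)); u,v=mn[2]; print('dot',u+x0,v+y0,onplane('top',u+x0,v+y0,.008)[:2].round(4))
for u,v in((145,281),(178,282)): print('green',onplane('top',u,v,.062).round(3))
E
python3 tr.py
```

```text
three 0.0018 1996 [602.1 180. ] [150.7 290.6] 0.8
three 0.008 473 [606.2 177.5] [140.9 285.1] 1.5
floor [  156   147 11185] [0.6112 0.2427]
dot 189 197 [0.6205 0.2955]
two 0.0018 1451 [ 600.1 -154.4] [137.7 220.1] 0.7
two 0.008 374 [ 599.4 -152.7] [136.4 216.5] 0.8
floor [  167   149 11177] [ 0.6094 -0.1236]
dot 303 199 [ 0.619  -0.0665]
green [0.356 0.412 0.062]
green [0.355 0.312 0.062]
```

```bash
cat > prof.py <<'E'
from h import *
from scipy.ndimage import map_coordinates
z=np.load('pics/top0.npz'); g=cv2.cvtColor(z['p'],cv2.COLOR_RGB2GRAY).astype(float)
m,Rm,o=cam('top')
def px(W):
    c=(np.asarray(W)-o)@Rm; return m['cx']+m['fx']*c[...,0]/-c[...,2], m['cy']+m['fy']*c[...,1]/c[...,2]
for n,c,a,L in(('three',(.599,.178),81.0,.135),('two',(.599,-.155),79.4,.11)):
    a=np.radians(a); ey=np.array([np.cos(a),np.sin(a)]); ex=np.array([ey[1],-ey[0]])
    def row(ts,dirn,other,offs,zz):
        W=np.array([[np.r_[np.array(c)+t*dirn+k*other,zz] for t in ts] for k in offs])
        u,v=px(W); return map_coordinates(g,[v,u],order=1).mean(0)
    ts=np.arange(-L,L,.002); r=row(ts,ey,ex,[-.03,-.027,.027,.03],.01)
    print(n,'along y'); print(' '.join(f'{int(t*1000)}:{int(b)}' for t,b in zip(ts.round(3),r)))
    ts=np.arange(-.06,.06,.002); r=row(ts,ex,ey,[-.05,-.04,.04,.05],.01)
    print('along x',' '.join(f'{int(t*1000)}:{int(b)}' for t,b in zip(ts.round(3),r)))
p=z['p'][178:232,178:372]; cv2.imwrite('pics/tr.png',cv2.resize(p,None,fx=4.1,fy=4.1,interpolation=cv2.INTER_CUBIC)[...,::-1])
E
python3 prof.py
```

```text
three along y
-135:154 -133:153 -131:153 -129:153 -127:154 -125:154 -123:155 -121:155 -119:151 -117:139 -115:122 -113:104 -111:90 -109:81 -107:76 -105:72 -103:72 -101:72 -99:73 -97:73 -95:72 -93:73 -91:73 -89:72 -87:72 -85:72 -83:73 -81:73 -79:73 -77:73 -75:73 -73:73 -71:72 -69:72 -67:73 -65:73 -63:73 -61:74 -59:74 -57:74 -55:75 -53:77 -51:78 -49:77 -47:75 -45:71 -43:63 -41:54 -39:55 -37:59 -35:70 -33:75 -31:78 -29:80 -27:81 -25:83 -23:83 -21:84 -19:83 -17:82 -15:82 -13:82 -11:82 -9:82 -7:82 -5:82 -3:82 -1:82 1:82 3:83 5:83 7:83 9:83 11:83 13:83 15:83 17:83 19:82 21:82 23:79 25:73 27:64 29:55 31:53 33:56 35:66 37:74 39:79 41:81 43:82 45:83 47:83 49:83 51:82 53:83 55:83 57:83 59:83 61:82 63:82 65:83 67:83 69:83 71:83 73:84 75:84 77:83 79:83 81:83 83:83 85:83 87:83 89:83 91:82 93:79 95:72 97:63 99:56 101:53 103:65 105:85 107:111 109:133 111:150 113:157 115:158 117:158 119:158 121:158 123:158 125:158 127:158 129:157 131:157 133:157
along x -60:155 -58:156 -56:155 -54:156 -52:157 -50:157 -48:155 -46:149 -44:134 -42:111 -40:90 -38:77 -36:72 -34:70 -32:70 -30:71 -28:72 -26:73 -24:74 -22:73
[... 716 characters left out ...]
7 20:77 22:79 24:80 26:80 28:79 30:80 32:80 34:79 36:80 38:80 40:81 42:81 44:80 46:81 48:80 50:80 52:80 54:79 56:79 58:78 60:78 62:78 64:76 66:74 68:69 70:62 72:59 74:69 76:89 78:113 80:136 82:150 84:156 86:157 88:157 90:157 92:157 94:157 96:157 98:157 100:157 102:157 104:156 106:156 108:157
along x -60:155 -58:155 -56:155 -54:156 -52:156 -50:156 -48:155 -46:148 -44:134 -42:112 -40:92 -38:79 -36:74 -34:74 -32:75 -30:78 -28:80 -26:81 -24:82 -22:82 -20:82 -18:82 -16:82 -14:82 -12:82 -10:82 -8:82 -6:81 -4:81 -2:82 0:82 2:82 4:82 6:82 8:81 10:81 12:81 14:80 16:79 18:77 20:77 22:76 24:76 26:76 28:76 30:75 32:70 34:63 36:57 38:59 40:77 42:103 44:130 46:147 48:154 50:156 52:156 54:155 56:154 58:155
```

View pics/tr.png

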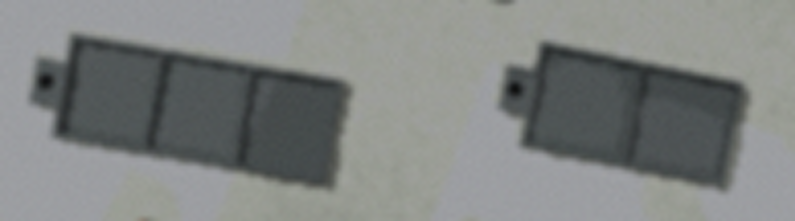

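Divider and wall positions put the tray centres at about (0.5985, 0.175) for the three-tray, +y at 81°, and (0.5984, -0.158) for the two-tray, +y at 79.4°. I'll grip across the rows (tool x at about 80.5°) so the fingers stay clear of neighbouring compartments.

```bash
cat > go.py <<'E'
import sys; from h import *
# usage: go.py x y z theta(tool x heading, deg): totals in row units (dp 1=0.5m, rot 1=360deg)
x,y,z,th=map(float,sys.argv[1:5]); s=manip.sense(); Rt=R.from_quat(s['tool_rot']).as_matrix()
a=np.radians(th); T=np.array([[np.cos(a),np.sin(a),0],[np.sin(a),-np.cos(a),0],[0,0,-1]]).T
print('t',round(s['t'],1),'tcp',s['tcp_pos'].round(4),'theta',np.degrees(np.arctan2(Rt[1,0],Rt[0,0])).round(2),'gap',round(s['finger_gap'],3),'F',s['force'].round(1))
T=np.array([[np.cos(a),np.sin(a),0],[np.sin(a),-np.cos(a),0],[0,0,-1]]).T
dv=np.array([x,y,z])-s['tcp_pos']
print('rot',(R.from_matrix(Rt.T@T).as_rotvec()/(2*np.pi)).round(4),'then dp',(T.T@dv/.5).round(4))
E
python3 go.py .4675 -.3568 .22 80.5
```

```text
t 0.1 tcp [ 0.2524 -0.5712  0.303 ] theta 23.83 gap 1.0 F [-1.6 -1.   0.2]
rot [-0.0003 -0.0002 -0.1574] then dp [0.494  0.3536 0.166 ]
```

```bash
python3 -m crank '[{"dp":[0,0,0],"delta_rot":[0,0,-0.0175],"fingers":1},{"dp":[0,0,0],"delta_rot":[0,0,-0.0175],"fingers":1},{"dp":[0,0,0],"delta_rot":[0,0,-0.0175],"fingers":1},{"dp":[0,0,0],"delta_rot":[0,0,-0.0175],"fingers":1},{"dp":[0,0,0],"delta_rot":[0,0,-0.0175],"fingers":1},{"dp":[0,0,0],"delta_rot":[0,0,-0.0175],"fingers":1},{"dp":[0,0,0],"delta_rot":[0,0,-0.0175],"fingers":1},{"dp":[0,0,0],"delta_rot":[0,0,-0.0175],"fingers":1},{"dp":[0,0,0],"delta_rot":[0,0,-0.0175],"fingers":1}]' 40 
python3 -m crank '[{"dp":[0.05,0.035,0.0166],"delta_rot":[0,0,0],"fingers":1},{"dp":[0.05,0.035,0.0166],"delta_rot":[0,0,0],"fingers":1},{"dp":[0.05,0.035,0.0166],"delta_rot":[0,0,0],"fingers":1},{"dp":[0.05,0.035,0.0166],"delta_rot":[0,0,0],"fingers":1},{"dp":[0.05,0.035,0.0166],"delta_rot":[0,0,0],"fingers":1},{"dp":[0.05,0.035,0.0166],"delta_rot":[0,0,0],"fingers":1},{"dp":[0.05,0.035,0.0166],"delta_rot":[0,0,0],"fingers":1},{"dp":[0.05,0.035,0.0166],"delta_rot":[0,0,0],"fingers":1},{"dp":[0.05,0.035,0.0166],"delta_rot":[0,0,0],"fingers":1},{"dp":[0.044,0.038,0.0166],"delta_rot":[0,0,0],"fingers":1},{"dp":[0,0,0],"delta_rot":[0,0,0],"fingers":1}]'
python3 go.py .4675 -.3568 .093 80.5
```

```text
t: 0.85
tcp_pos: [0.2524, -0.5714, 0.3033]
tool_rot: [0.761, 0.648, 0.0, -0.001]
force: [0.4, -0.5, -0.4]
finger_gap: 1.002
gripper_force: 0.0
t: 1.77
tcp_pos: [0.4695, -0.3526, 0.2189]
tool_rot: [0.762, 0.648, 0.001, -0.002]
force: [-1.5, 0.2, -1.0]
finger_gap: 1.003
gripper_force: 0.0
t 1.8 tcp [ 0.4695 -0.3526  0.2189] theta 80.79 gap 1.003 F [-1.5  0.2 -1. ]
rot [-0.0003 -0.0007  0.0008] then dp [-0.009  -0.0026  0.2518]
```

```bash
python3 -m crank '[{"dp":[-0.003,-0.001,0.05],"delta_rot":[0,0,0],"fingers":1},{"dp":[-0.003,-0.001,0.05],"delta_rot":[0,0,0],"fingers":1},{"dp":[-0.003,-0.001,0.05],"delta_rot":[0,0,0],"fingers":1},{"dp":[0,0,0.05],"delta_rot":[0,0,0],"fingers":1},{"dp":[0,0,0.03],"delta_rot":[0,0,0],"fingers":1},{"dp":[0,0,0.022],"delta_rot":[0,0,0],"fingers":1},{"dp":[0,0,0],"delta_rot":[0,0,0],"fingers":1},{"dp":[0,0,0],"delta_rot":[0,0,0],"fingers":1}]'
python3 go.py .4675 -.3568 .093 80.5
```

```text
t: 2.43
tcp_pos: [0.4648, -0.3615, 0.0946]
tool_rot: [0.763, 0.646, -0.0, -0.0]
force: [0.1, -0.2, 0.9]
finger_gap: 1.002
gripper_force: 0.0
t 2.4 tcp [ 0.4648 -0.3615  0.0946] theta 80.51 gap 1.002 F [ 0.1 -0.2  0.9]
rot [-0.0001 -0.0001  0.    ] then dp [0.0102 0.0037 0.0033]
```

```bash
python3 -m crank '[{"dp":[0.01,0.004,0.002],"delta_rot":[0,0,0],"fingers":1},{"dp":[0,0,0],"delta_rot":[0,0,0],"fingers":1},{"dp":[0,0,0],"delta_rot":[0,0,0],"fingers":-1},{"dp":[0,0,0],"delta_rot":[0,0,0],"fingers":-1},{"dp":[0,0,0],"delta_rot":[0,0,0],"fingers":-1},{"dp":[0,0,0],"delta_rot":[0,0,0],"fingers":-1},{"dp":[0,0,0],"delta_rot":[0,0,0],"fingers":-1},{"dp":[0,0,0],"delta_rot":[0,0,0],"fingers":-1},{"dp":[0,0,0],"delta_rot":[0,0,0],"fingers":-1},{"dp":[0,0,0],"delta_rot":[0,0,0],"fingers":-1}]' 40
python3 go.py .4675 -.3568 .22 80.5
```

```text
t: 3.27
tcp_pos: [0.4678, -0.3568, 0.0943]
tool_rot: [0.763, 0.646, -0.0, 0.0]
force: [-0.8, 0.1, 4.8]
finger_gap: 0.406
gripper_force: 39.6
t 3.3 tcp [ 0.4678 -0.3568  0.0943] theta 80.53 gap 0.406 F [-0.8  0.1  4.8]
rot [0.     0.     0.0001] then dp [-1.000e-04 -6.000e-04 -2.514e-01]
```

```bash
python3 -m crank '[{"dp":[0,0,-0.03],"delta_rot":[0,0,0],"fingers":-1},{"dp":[0,0,-0.05],"delta_rot":[0,0,0],"fingers":-1},{"dp":[0,0,-0.05],"delta_rot":[0,0,0],"fingers":-1},{"dp":[0,0,-0.05],"delta_rot":[0,0,0],"fingers":-1},{"dp":[0,0,-0.05],"delta_rot":[0,0,0],"fingers":-1},{"dp":[0.02,0,-0.02],"delta_rot":[0,0,0],"fingers":-1},{"dp":[0.04,0,0],"delta_rot":[0,0,0],"fingers":-1},{"dp":[0.06,0.005,0],"delta_rot":[0,0,0],"fingers":-1},{"dp":[0.06,0.005,0],"delta_rot":[0,0,0],"fingers":-1},{"dp":[0.06,0.005,0],"delta_rot":[0,0,0],"fingers":-1},{"dp":[0.06,0.005,0],"delta_rot":[0,0,0],"fingers":-1},{"dp":[0.06,0.005,0],"delta_rot":[0,0,0],"fingers":-1}]'
python3 -m crank '[{"dp":[0.06,0.005,0],"delta_rot":[0,0,0],"fingers":-1},{"dp":[0.06,0.005,0],"delta_rot":[0,0,0],"fingers":-1},{"dp":[0.06,0.005,0],"delta_rot":[0,0,0],"fingers":-1},{"dp":[0.06,0.005,0],"delta_rot":[0,0,0],"fingers":-1},{"dp":[0.06,0.005,0],"delta_rot":[0,0,0],"fingers":-1},{"dp":[0.06,0.009,0],"delta_rot":[0,0,0],"fingers":-1},{"dp":[0.06,0.01,0],"delta_rot":[0,0,0],"fingers":-1},{"dp":[0.06,0.01,0],"delta_rot":[0,0,0],"fingers":-1},{"dp":[0.06,0.005,0],"delta_rot":[0,0,0],"fingers":-1},{"dp":[0.05,0,0],"delta_rot":[0,0,0],"fingers":-1},{"dp":[0,0,0],"delta_rot":[0,0,0],"fingers":-1},{"dp":[0,0,0],"delta_rot":[0,0,0],"fingers":-1}]'
python3 -m crank '[{"dp":[0,0,0],"delta_rot":[0,0,0],"fingers":-1},{"dp":[0,0,0],"delta_rot":[0,0,0],"fingers":-1}]'
python3 go.py .5876 .1058 .0983 80.5
```

```text
t: 4.27
tcp_pos: [0.5094, -0.1789, 0.2179]
tool_rot: [0.763, 0.646, -0.0, -0.001]
force: [0.0, -0.4, 0.6]
finger_gap: 0.408
gripper_force: 39.8
t: 5.27
tcp_pos: [0.5865, 0.1068, 0.2177]
tool_rot: [0.762, 0.648, -0.001, -0.001]
force: [0.2, 0.6, 0.5]
finger_gap: 0.407
gripper_force: 39.8
t: 5.43
tcp_pos: [0.5868, 0.1041, 0.2183]
tool_rot: [0.763, 0.646, -0.001, -0.0]
force: [-0.4, -0.2, -0.1]
finger_gap: 0.408
gripper_force: 39.8
t 5.4 tcp [0.5868 0.1041 0.2183] theta 80.47 gap 0.408 F [-0.4 -0.2 -0.1]
rot [-0.0002  0.0001 -0.0001] then dp [0.0036 0.0009 0.2401]
```

```bash
python3 -m crank '[{"dp":[0.0036,0.001,0.03],"delta_rot":[0,0,0],"fingers":-1},{"dp":[0,0,0.05],"delta_rot":[0,0,0],"fingers":-1},{"dp":[0,0,0.05],"delta_rot":[0,0,0],"fingers":-1},{"dp":[0,0,0.05],"delta_rot":[0,0,0],"fingers":-1},{"dp":[0,0,0.03],"delta_rot":[0,0,0],"fingers":-1},{"dp":[0,0,0.02],"delta_rot":[0,0,0],"fingers":-1},{"dp":[0,0,0.01],"delta_rot":[0,0,0],"fingers":-1},{"dp":[0,0,0],"delta_rot":[0,0,0],"fingers":-1},{"dp":[0,0,0],"delta_rot":[0,0,0],"fingers":-1},{"dp":[0,0,0],"delta_rot":[0,0,0],"fingers":-1}]'
python3 go.py .5876 .1058 .0983 80.5
```

```text
t: 6.27
tcp_pos: [0.589, 0.1063, 0.1]
tool_rot: [0.763, 0.646, 0.001, 0.001]
force: [1.5, -0.8, -0.1]
finger_gap: 0.411
gripper_force: 40.0
t 6.3 tcp [0.589  0.1063 0.1   ] theta 80.5 gap 0.411 F [ 1.5 -0.8 -0.1]
rot [ 0.0004 -0.0001  0.    ] then dp [-0.0015 -0.0026  0.0033]
```

Down 2 mm more, release, and rise to 0.22.

```bash
python3 -m crank '[{"dp":[0,0,0.004],"delta_rot":[0,0,0],"fingers":-1},{"dp":[0,0,0],"delta_rot":[0,0,0],"fingers":-1},{"dp":[0,0,0],"delta_rot":[0,0,0],"fingers":0.1},{"dp":[0,0,0],"delta_rot":[0,0,0],"fingers":0.4},{"dp":[0,0,0],"delta_rot":[0,0,0],"fingers":0.9},{"dp":[0,0,0],"delta_rot":[0,0,0],"fingers":0.9},{"dp":[0,0,0],"delta_rot":[0,0,0],"fingers":0.9},{"dp":[0,0,-0.03],"delta_rot":[0,0,0],"fingers":0.9},{"dp":[0,0,-0.06],"delta_rot":[0,0,0],"fingers":0.9},{"dp":[0,0,-0.06],"delta_rot":[0,0,0],"fingers":0.9},{"dp":[0,0,-0.06],"delta_rot":[0,0,0],"fingers":0.9},{"dp":[0,0,-0.03],"delta_rot":[0,0,0],"fingers":0.9}]'
python3 -m crank '[{"dp":[0,0,0],"delta_rot":[0,0,0.01],"fingers":0.9},{"dp":[0,0,0],"delta_rot":[0,0,0.01],"fingers":0.9},{"dp":[0,0,0],"delta_rot":[0,0,0.015],"fingers":0.9},{"dp":[0,0,0],"delta_rot":[0,0,0.0155],"fingers":0.9},{"dp":[0,0,0],"delta_rot":[0,0,0],"fingers":1},{"dp":[0,0,0],"delta_rot":[0,0,0],"fingers":1}]'
python3 go.py .4804 .2089 .22 62.2
```

```text
t: 7.27
tcp_pos: [0.5896, 0.1067, 0.2205]
tool_rot: [0.763, 0.646, 0.002, 0.002]
force: [0.7, -0.4, -0.9]
finger_gap: 0.947
gripper_force: 0.0
t: 7.77
tcp_pos: [0.5881, 0.1066, 0.2169]
tool_rot: [0.855, 0.519, -0.0, -0.0]
force: [-0.8, 0.2, 0.1]
finger_gap: 1.0
gripper_force: 0.0
t 7.8 tcp [0.5881 0.1066 0.2169] theta 62.48 gap 1.0 F [-0.8  0.2  0.1]
rot [-0.      0.      0.0008] then dp [ 0.0806 -0.286  -0.0063]
```

```bash
python3 -m crank '[{"dp":[0.013,-0.046,0],"delta_rot":[0,0,0.0008],"fingers":1},{"dp":[0.014,-0.048,0],"delta_rot":[0,0,0],"fingers":1},{"dp":[0.0135,-0.048,0],"delta_rot":[0,0,0],"fingers":1},{"dp":[0.0135,-0.048,0],"delta_rot":[0,0,0],"fingers":1},{"dp":[0.0135,-0.048,0],"delta_rot":[0,0,0],"fingers":1},{"dp":[0.0131,-0.048,0],"delta_rot":[0,0,0],"fingers":1},{"dp":[0,0,0.05],"delta_rot":[0,0,0],"fingers":1},{"dp":[0,0,0.05],"delta_rot":[0,0,0],"fingers":1},{"dp":[0,0,0.04],"delta_rot":[0,0,0],"fingers":1},{"dp":[0,0,0],"delta_rot":[0,0,0],"fingers":1},{"dp":[0,0,0],"delta_rot":[0,0,0],"fingers":1},{"dp":[0,0,0],"delta_rot":[0,0,0],"fingers":1}]'
python3 go.py .4804 .2089 .094 62.2
python3 - <<'E'
from h import *
snap('top','top1')
E
```

```text
t: 8.77
tcp_pos: [0.4813, 0.2091, 0.1476]
tool_rot: [0.857, 0.516, 0.001, 0.0]
force: [0.6, 0.2, -0.9]
finger_gap: 1.001
gripper_force: 0.0
t 8.8 tcp [0.4813 0.2091 0.1476] theta 62.1 gap 1.001 F [ 0.6  0.2 -0.9]
rot [ 0.0001 -0.0001 -0.0003] then dp [-0.0013 -0.0015  0.1072]
```

View pics/top1.png

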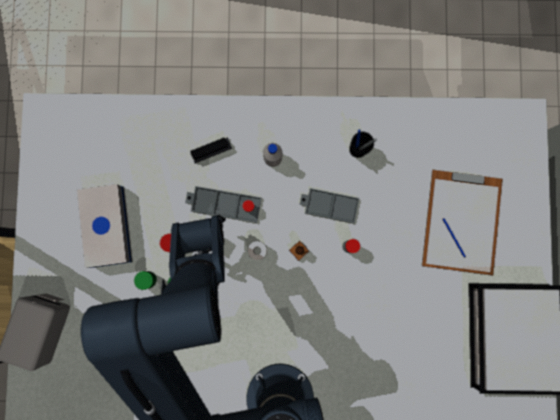

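The vial stands in the plain-end compartment, pixel (249,207). The arm is over the carton; going down to grip.

```bash
python3 -m crank '[{"dp":[0,0,0.04],"delta_rot":[0,0,0],"fingers":1},{"dp":[0,0,0.04],"delta_rot":[0,0,0],"fingers":1},{"dp":[0,0,0.026],"delta_rot":[0,0,0],"fingers":1},{"dp":[0,0,0],"delta_rot":[0,0,0],"fingers":1},{"dp":[0,0,0],"delta_rot":[0,0,0],"fingers":-1},{"dp":[0,0,0],"delta_rot":[0,0,0],"fingers":-1},{"dp":[0,0,0],"delta_rot":[0,0,0],"fingers":-1},{"dp":[0,0,0],"delta_rot":[0,0,0],"fingers":-1},{"dp":[0,0,0],"delta_rot":[0,0,0],"fingers":-1},{"dp":[0,0,0],"delta_rot":[0,0,0],"fingers":-1},{"dp":[0,0,0],"delta_rot":[0,0,0],"fingers":-1}]'
python3 -m crank '[{"dp":[0,0,-0.03],"delta_rot":[0,0,0],"fingers":-1},{"dp":[0,0,-0.05],"delta_rot":[0,0,0],"fingers":-1},{"dp":[0,0,-0.05],"delta_rot":[0,0,0],"fingers":-1},{"dp":[0,0,-0.05],"delta_rot":[0,0,-0.01],"fingers":-1},{"dp":[0,0,-0.05],"delta_rot":[0,0,-0.01],"fingers":-1},{"dp":[0,0,-0.02],"delta_rot":[0,0,-0.015],"fingers":-1},{"dp":[0,0,0],"delta_rot":[0,0,-0.015],"fingers":-1},{"dp":[0,0,0],"delta_rot":[0,0,0],"fingers":-1},{"dp":[0,0,0],"delta_rot":[0,0,0],"fingers":-1},{"dp":[0,0,0],"delta_rot":[0,0,0],"fingers":-1}]'
python3 go.py .5985 .175 .22 80.5
```

```text
t: 9.73
tcp_pos: [0.4815, 0.2093, 0.0953]
tool_rot: [0.857, 0.515, 0.001, 0.0]
force: [-0.8, -0.2, 6.7]
finger_gap: 0.578
gripper_force: 42.1
t: 10.57
tcp_pos: [0.4803, 0.209, 0.2186]
tool_rot: [0.766, 0.642, -0.0, -0.0]
force: [-0.5, 0.5, -1.0]
finger_gap: 0.585
gripper_force: 41.7
t 10.6 tcp [0.4803 0.209  0.2186] theta 79.94 gap 0.585 F [-0.5  0.5 -1. ]
rot [-0.0002  0.0001 -0.0015] then dp [-0.028   0.2445 -0.0028]
```

```bash
python3 -m crank '[{"dp":[-0.004,0.04,0],"delta_rot":[0,0,-0.001],"fingers":-1},{"dp":[-0.006,0.05,0],"delta_rot":[0,0,0],"fingers":-1},{"dp":[-0.006,0.05,0],"delta_rot":[0,0,0],"fingers":-1},{"dp":[-0.006,0.05,0],"delta_rot":[0,0,0],"fingers":-1},{"dp":[-0.006,0.0545,0],"delta_rot":[0,0,0],"fingers":-1},{"dp":[0,0,0],"delta_rot":[0,0,0],"fingers":-1},{"dp":[0,0,0.05],"delta_rot":[0,0,0],"fingers":-1},{"dp":[0,0,0.05],"delta_rot":[0,0,0],"fingers":-1},{"dp":[0,0,0.05],"delta_rot":[0,0,0],"fingers":-1},{"dp":[0,0,0],"delta_rot":[0,0,0],"fingers":-1},{"dp":[0,0,0],"delta_rot":[0,0,0],"fingers":-1},{"dp":[0,0,0],"delta_rot":[0,0,0],"fingers":-1}]'
python3 go.py .5985 .175 .0985 80.5
```

```text
t: 11.57
tcp_pos: [0.5992, 0.1749, 0.1444]
tool_rot: [0.764, 0.645, 0.0, 0.0]
force: [0.5, -0.3, -0.6]
finger_gap: 0.577
gripper_force: 41.9
t 11.6 tcp [0.5992 0.1749 0.1444] theta 80.39 gap 0.577 F [ 0.5 -0.3 -0.6]
rot [ 0.0001 -0.     -0.0003] then dp [-0.0001 -0.0014  0.0918]
```

```bash
python3 -m crank '[{"dp":[0,-0.001,0.04],"delta_rot":[0,0,0],"fingers":-1},{"dp":[0,0,0.03],"delta_rot":[0,0,0],"fingers":-1},{"dp":[0,0,0.014],"delta_rot":[0,0,0],"fingers":-1},{"dp":[0,0,0.008],"delta_rot":[0,0,0],"fingers":-1},{"dp":[0,0,0],"delta_rot":[0,0,0],"fingers":-1},{"dp":[0,0,0],"delta_rot":[0,0,0],"fingers":-1}]'
python3 -m crank '[{"dp":[0,0,0],"delta_rot":[0,0,0],"fingers":0.3},{"dp":[0,0,0],"delta_rot":[0,0,0],"fingers":0.6},{"dp":[0,0,0],"delta_rot":[0,0,0],"fingers":0.9},{"dp":[0,0,0],"delta_rot":[0,0,0],"fingers":0.9},{"dp":[0,0,0],"delta_rot":[0,0,0],"fingers":0.9},{"dp":[0,0,-0.03],"delta_rot":[0,0,0],"fingers":0.9},{"dp":[0,0,-0.06],"delta_rot":[0,0,0],"fingers":0.9},{"dp":[0,0,-0.06],"delta_rot":[0,0,0],"fingers":0.9},{"dp":[0,0,-0.06],"delta_rot":[0,0,0],"fingers":0.9},{"dp":[0,0,-0.04],"delta_rot":[0,0,0],"fingers":1},{"dp":[0,0,0],"delta_rot":[0,0,0],"fingers":1},{"dp":[0,0,0],"delta_rot":[0,0,0],"fingers":1}]'
python3 go.py .4715 -.2096 .22 80.5
```

```text
t: 12.07
tcp_pos: [0.5992, 0.175, 0.0991]
tool_rot: [0.764, 0.646, 0.001, 0.001]
force: [0.1, 0.0, -1.4]
finger_gap: 0.578
gripper_force: 41.8
t: 13.07
tcp_pos: [0.5989, 0.175, 0.2244]
tool_rot: [0.764, 0.646, 0.001, 0.001]
force: [0.0, -0.7, -0.8]
finger_gap: 0.998
gripper_force: 0.0
t 13.1 tcp [0.5989 0.175  0.2244] theta 80.42 gap 0.998 F [ 0.  -0.7 -0.8]
rot [ 0.0005 -0.0001 -0.0002] then dp [-0.8006 -0.1244  0.0088]
```

```bash
python3 -m crank '[{"dp":[-0.04,-0.006,0],"delta_rot":[0,0,0],"fingers":1},{"dp":[-0.07,-0.011,0],"delta_rot":[0,0,0],"fingers":1},{"dp":[-0.07,-0.011,0],"delta_rot":[0,0,0],"fingers":1},{"dp":[-0.07,-0.011,0],"delta_rot":[0,0,0],"fingers":1},{"dp":[-0.07,-0.011,0],"delta_rot":[0,0,0],"fingers":1},{"dp":[-0.07,-0.011,0],"delta_rot":[0,0,0],"fingers":1},{"dp":[-0.07,-0.011,0],"delta_rot":[0,0,0],"fingers":1},{"dp":[-0.07,-0.011,0],"delta_rot":[0,0,0],"fingers":1},{"dp":[-0.07,-0.011,0],"delta_rot":[0,0,0],"fingers":1},{"dp":[-0.07,-0.011,0],"delta_rot":[0,0,0],"fingers":1},{"dp":[-0.07,-0.011,0],"delta_rot":[0,0,0],"fingers":1},{"dp":[-0.06,-0.008,0],"delta_rot":[0,0,0],"fingers":1}]'
python3 -m crank '[{"dp":[0,0,0],"delta_rot":[0,0,0],"fingers":1},{"dp":[0,0,0],"delta_rot":[0,0,0],"fingers":1},{"dp":[0,0,0],"delta_rot":[0,0,0],"fingers":1},{"dp":[0,0,0],"delta_rot":[0,0,0],"fingers":1}]'
python3 go.py .4715 -.2096 .118 80.5
```

```text
t: 14.07
tcp_pos: [0.4688, -0.2106, 0.2213]
tool_rot: [0.764, 0.645, -0.001, -0.002]
force: [1.4, 0.3, 0.4]
finger_gap: 0.998
gripper_force: 0.0
t: 14.4
tcp_pos: [0.4703, -0.2078, 0.2221]
tool_rot: [0.763, 0.646, -0.0, -0.001]
force: [-0.2, 0.3, 0.2]
finger_gap: 1.0
gripper_force: 0.0
t 14.4 tcp [ 0.4703 -0.2078  0.2221] theta 80.48 gap 1.0 F [-0.2  0.3  0.2]
rot [-0.0003 -0.0002 -0.0001] then dp [-0.0032  0.0029  0.2082]
```

```bash
python3 -m crank '[{"dp":[-0.003,0.003,0.03],"delta_rot":[0,0,0],"fingers":1},{"dp":[0,0,0.05],"delta_rot":[0,0,0],"fingers":1},{"dp":[0,0,0.05],"delta_rot":[0,0,0],"fingers":1},{"dp":[0,0,0.05],"delta_rot":[0,0,0],"fingers":1},{"dp":[0,0,0.026],"delta_rot":[0,0,0],"fingers":1},{"dp":[0,0,0],"delta_rot":[0,0,0],"fingers":1},{"dp":[0,0,0],"delta_rot":[0,0,0],"fingers":1}]'
python3 -m crank '[{"dp":[0,0,0],"delta_rot":[0,0,0],"fingers":-1},{"dp":[0,0,0],"delta_rot":[0,0,0],"fingers":-1},{"dp":[0,0,0],"delta_rot":[0,0,0],"fingers":-1},{"dp":[0,0,0],"delta_rot":[0,0,0],"fingers":-1},{"dp":[0,0,0],"delta_rot":[0,0,0],"fingers":-1},{"dp":[0,0,0],"delta_rot":[0,0,0],"fingers":-1},{"dp":[0,0,0],"delta_rot":[0,0,0],"fingers":-1},{"dp":[0,0,0],"delta_rot":[0,0,0],"fingers":-1}]'
python3 go.py .4715 -.2096 .25 80.5
```

```text
t: 14.98
tcp_pos: [0.4719, -0.2094, 0.1193]
tool_rot: [0.763, 0.646, -0.0, -0.001]
force: [0.2, 0.3, -0.1]
finger_gap: 1.0
gripper_force: 0.0
t: 15.65
tcp_pos: [0.4722, -0.2112, 0.1209]
tool_rot: [0.764, 0.645, 0.0, 0.001]
force: [-0.8, 0.4, 6.9]
finger_gap: 0.498
gripper_force: 39.8
t 15.7 tcp [ 0.4722 -0.2112  0.1209] theta 80.4 gap 0.498 F [-0.8  0.4  6.9]
rot [ 0.0002  0.0001 -0.0003] then dp [ 0.0029 -0.0018 -0.2582]
```

```bash
python3 -m crank '[{"dp":[0,0,-0.03],"delta_rot":[0,0,0],"fingers":-1},{"dp":[0,0,-0.05],"delta_rot":[0,0,0],"fingers":-1},{"dp":[0,0,-0.06],"delta_rot":[0,0,0],"fingers":-1},{"dp":[0,0,-0.06],"delta_rot":[0,0,0],"fingers":-1},{"dp":[0,0,-0.06],"delta_rot":[0,0,0],"fingers":-1},{"dp":[0.02,0,0],"delta_rot":[0,0,0],"fingers":-1},{"dp":[0.043,0.01,0],"delta_rot":[0,0,0],"fingers":-1},{"dp":[0.06,0.01,0],"delta_rot":[0,0,0],"fingers":-1},{"dp":[0.06,0.01,0],"delta_rot":[0,0,0],"fingers":-1},{"dp":[0.06,0.01,0],"delta_rot":[0,0,0],"fingers":-1},{"dp":[0.06,0.01,0],"delta_rot":[0,0,0],"fingers":-1},{"dp":[0.06,0.01,0],"delta_rot":[0,0,0],"fingers":-1}]'
python3 -m crank '[{"dp":[0.06,0.01,0],"delta_rot":[0,0,0],"fingers":-1},{"dp":[0.06,0.01,0],"delta_rot":[0,0,0],"fingers":-1},{"dp":[0.06,0.01,0],"delta_rot":[0,0,0],"fingers":-1},{"dp":[0.06,0.01,0],"delta_rot":[0,0,0],"fingers":-1},{"dp":[0.06,0.01,0],"delta_rot":[0,0,0],"fingers":-1},{"dp":[0.06,0.01,0],"delta_rot":[0,0,0],"fingers":-1},{"dp":[0.06,0,0],"delta_rot":[0,0,0],"fingers":-1},{"dp":[0.06,0,0],"delta_rot":[0,0,0],"fingers":-1},{"dp":[0.06,0,0],"delta_rot":[0,0,0],"fingers":-1},{"dp":[0.04,0,0],"delta_rot":[0,0,0],"fingers":-1},{"dp":[0,0,0],"delta_rot":[0,0,0],"fingers":-1},{"dp":[0,0,0],"delta_rot":[0,0,0],"fingers":-1}]'
python3 -m crank '[{"dp":[0,0,0],"delta_rot":[0,0,0],"fingers":-1},{"dp":[0,0,0],"delta_rot":[0,0,0],"fingers":-1},{"dp":[0,0,0],"delta_rot":[0,0,0],"fingers":-1}]'
python3 go.py .6094 .2442 .123 80.5
```

```text
t: 16.65
tcp_pos: [0.5315, -0.0354, 0.2494]
tool_rot: [0.764, 0.645, -0.0, -0.0]
force: [0.6, -0.0, -0.1]
finger_gap: 0.497
gripper_force: 40.6
t: 17.65
tcp_pos: [0.6088, 0.2451, 0.2489]
tool_rot: [0.763, 0.646, -0.001, -0.0]
force: [-0.0, -0.3, -0.7]
finger_gap: 0.498
gripper_force: 40.6
t: 17.9
tcp_pos: [0.6094, 0.2427, 0.2498]
tool_rot: [0.764, 0.645, -0.0, -0.0]
force: [-0.2, 0.4, -0.4]
finger_gap: 0.494
gripper_force: 40.6
t 17.9 tcp [0.6094 0.2427 0.2498] theta 80.32 gap 0.494 F [-0.2  0.4 -0.4]
rot [-0.0001  0.0001 -0.0005] then dp [ 0.003  -0.0006  0.2535]
```

```bash
python3 -m crank '[{"dp":[0.003,-0.0006,0.03],"delta_rot":[0,0,0],"fingers":-1},{"dp":[0,0,0.05],"delta_rot":[0,0,0],"fingers":-1},{"dp":[0,0,0.05],"delta_rot":[0,0,0],"fingers":-1},{"dp":[0,0,0.05],"delta_rot":[0,0,0],"fingers":-1},{"dp":[0,0,0.04],"delta_rot":[0,0,0],"fingers":-1},{"dp":[0,0,0.02],"delta_rot":[0,0,0],"fingers":-1},{"dp":[0,0,0.01],"delta_rot":[0,0,0],"fingers":-1},{"dp":[0,0,0],"delta_rot":[0,0,0],"fingers":-1},{"dp":[0,0,0],"delta_rot":[0,0,0],"fingers":-1},{"dp":[0,0,0],"delta_rot":[0,0,0],"fingers":-1}]'
python3 go.py .6094 .2442 .123 80.5
```

```text
t: 18.73
tcp_pos: [0.6104, 0.2453, 0.126]
tool_rot: [0.764, 0.645, 0.001, 0.001]
force: [0.5, -0.4, -0.6]
finger_gap: 0.502
gripper_force: 40.6
t 18.7 tcp [0.6104 0.2453 0.126 ] theta 80.39 gap 0.502 F [ 0.5 -0.4 -0.6]
rot [ 0.0004 -0.0001 -0.0003] then dp [-0.0026 -0.0015  0.0061]
```

```bash
python3 -m crank '[{"dp":[-0.002,-0.001,0.004],"delta_rot":[0,0,0],"fingers":-1},{"dp":[0,0,0.002],"delta_rot":[0,0,0],"fingers":-1},{"dp":[0,0,0],"delta_rot":[0,0,0],"fingers":-1},{"dp":[0,0,0],"delta_rot":[0,0,0],"fingers":-1}]'
python3 -m crank '[{"dp":[0,0,0],"delta_rot":[0,0,0],"fingers":0.2},{"dp":[0,0,0],"delta_rot":[0,0,0],"fingers":0.5},{"dp":[0,0,0],"delta_rot":[0,0,0],"fingers":0.9},{"dp":[0,0,0],"delta_rot":[0,0,0],"fingers":0.9},{"dp":[0,0,0],"delta_rot":[0,0,0],"fingers":0.9},{"dp":[0,0,-0.03],"delta_rot":[0,0,0],"fingers":0.9},{"dp":[0,0,-0.06],"delta_rot":[0,0,0],"fingers":0.9},{"dp":[0,0,-0.06],"delta_rot":[0,0,0],"fingers":0.9},{"dp":[0,0,-0.05],"delta_rot":[0,0,0],"fingers":0.9},{"dp":[0,0,0],"delta_rot":[0,0,0],"fingers":1},{"dp":[0,0,0],"delta_rot":[0,0,0],"fingers":1},{"dp":[0,0,0],"delta_rot":[0,0,0],"fingers":1}]'
python3 go.py .4745 .3446 .22 80.5
```

```text
t: 19.07
tcp_pos: [0.6098, 0.2448, 0.1239]
tool_rot: [0.764, 0.646, 0.001, 0.001]
force: [-0.8, -1.0, 6.1]
finger_gap: 0.498
gripper_force: 40.5
t: 20.07
tcp_pos: [0.6082, 0.2445, 0.2213]
tool_rot: [0.764, 0.646, -0.001, -0.0]
force: [-1.1, 0.3, 0.3]
finger_gap: 1.002
gripper_force: 0.0
t 20.1 tcp [0.6082 0.2445 0.2213] theta 80.42 gap 1.002 F [-1.1  0.3  0.3]
rot [-0.0002  0.0001 -0.0002] then dp [ 0.1533 -0.2968  0.0026]
```

```bash
python3 -m crank '[{"dp":[0.018,-0.036,0],"delta_rot":[0,0,0],"fingers":1},{"dp":[0.024,-0.046,0],"delta_rot":[0,0,0],"fingers":1},{"dp":[0.024,-0.046,0],"delta_rot":[0,0,0],"fingers":1},{"dp":[0.024,-0.046,0],"delta_rot":[0,0,0],"fingers":1},{"dp":[0.024,-0.046,0],"delta_rot":[0,0,0],"fingers":1},{"dp":[0.024,-0.046,0],"delta_rot":[0,0,0],"fingers":1},{"dp":[0.015,-0.031,0],"delta_rot":[0,0,0],"fingers":1},{"dp":[0,0,0.05],"delta_rot":[0,0,0],"fingers":1},{"dp":[0,0,0.03],"delta_rot":[0,0,0],"fingers":1},{"dp":[0,0,0],"delta_rot":[0,0,0],"fingers":1},{"dp":[0,0,0],"delta_rot":[0,0,0],"fingers":1},{"dp":[0,0,0],"delta_rot":[0,0,0],"fingers":1}]'
python3 go.py .4745 .3446 .095 80.5
```

```text
t: 21.07
tcp_pos: [0.4753, 0.3446, 0.1815]
tool_rot: [0.764, 0.645, -0.0, -0.0]
force: [-0.4, -0.3, -0.4]
finger_gap: 1.003
gripper_force: 0.0
t 21.1 tcp [0.4753 0.3446 0.1815] theta 80.4 gap 1.003 F [-0.4 -0.3 -0.4]
rot [-0.0001  0.0001 -0.0003] then dp [-0.0003 -0.0016  0.173 ]
```

```bash
python3 -m crank '[{"dp":[0,-0.001,0.05],"delta_rot":[0,0,0],"fingers":1},{"dp":[0,0,0.05],"delta_rot":[0,0,0],"fingers":1},{"dp":[0,0,0.04],"delta_rot":[0,0,0],"fingers":1},{"dp":[0,0,0.032],"delta_rot":[0,0,0],"fingers":1},{"dp":[0,0,0],"delta_rot":[0,0,0],"fingers":1},{"dp":[0,0,0],"delta_rot":[0,0,0],"fingers":1},{"dp":[0,0,0],"delta_rot":[0,0,0],"fingers":-1},{"dp":[0,0,0],"delta_rot":[0,0,0],"fingers":-1},{"dp":[0,0,0],"delta_rot":[0,0,0],"fingers":-1},{"dp":[0,0,0],"delta_rot":[0,0,0],"fingers":-1},{"dp":[0,0,0],"delta_rot":[0,0,0],"fingers":-1},{"dp":[0,0,0],"delta_rot":[0,0,0],"fingers":-1}]'
python3 -m crank '[{"dp":[0,0,-0.03],"delta_rot":[0,0,0],"fingers":-1},{"dp":[0,0,-0.05],"delta_rot":[0,0,0],"fingers":-1},{"dp":[0,0,-0.06],"delta_rot":[0,0,0],"fingers":-1},{"dp":[0,0,-0.06],"delta_rot":[0,0,0],"fingers":-1},{"dp":[0,0,-0.06],"delta_rot":[0,0,0],"fingers":-1},{"dp":[0,0,-0.03],"delta_rot":[0,0,0],"fingers":-1},{"dp":[0,0,0],"delta_rot":[0,0,0],"fingers":-1},{"dp":[0,0,0],"delta_rot":[0,0,0],"fingers":-1}]'
python3 go.py .6056 -.1201 .24 79.5
```

```text
t: 22.07
tcp_pos: [0.4755, 0.3453, 0.0979]
tool_rot: [0.764, 0.646, 0.002, 0.0]
force: [-0.8, -0.4, 6.0]
finger_gap: 0.665
gripper_force: 41.9
t: 22.73
tcp_pos: [0.4749, 0.345, 0.2423]
tool_rot: [0.764, 0.646, 0.001, 0.0]
force: [0.2, -0.1, -0.0]
finger_gap: 0.661
gripper_force: 42.6
t 22.7 tcp [0.4749 0.345  0.2423] theta 80.42 gap 0.661 F [ 0.2 -0.1 -0. ]
rot [ 0.0004 -0.0003  0.0025] then dp [-0.867   0.4266  0.0045]
```

```bash
python3 -m crank '[{"dp":[-0.03,0.015,0],"delta_rot":[0,0,0.0025],"fingers":-1},{"dp":[-0.058,0.0285,0],"delta_rot":[0,0,0],"fingers":-1},{"dp":[-0.058,0.0285,0],"delta_rot":[0,0,0],"fingers":-1},{"dp":[-0.058,0.0285,0],"delta_rot":[0,0,0],"fingers":-1},{"dp":[-0.058,0.0285,0],"delta_rot":[0,0,0],"fingers":-1},{"dp":[-0.058,0.0285,0],"delta_rot":[0,0,0],"fingers":-1},{"dp":[-0.058,0.0285,0],"delta_rot":[0,0,0],"fingers":-1},{"dp":[-0.058,0.0285,0],"delta_rot":[0,0,0],"fingers":-1},{"dp":[-0.058,0.0285,0],"delta_rot":[0,0,0],"fingers":-1},{"dp":[-0.058,0.0285,0],"delta_rot":[0,0,0],"fingers":-1},{"dp":[-0.058,0.0285,0],"delta_rot":[0,0,0],"fingers":-1},{"dp":[-0.058,0.0285,0],"delta_rot":[0,0,0],"fingers":-1}]'
python3 -m crank '[{"dp":[-0.058,0.0285,0],"delta_rot":[0,0,0],"fingers":-1},{"dp":[-0.058,0.0285,0],"delta_rot":[0,0,0],"fingers":-1},{"dp":[-0.058,0.0285,0],"delta_rot":[0,0,0],"fingers":-1},{"dp":[-0.025,0.0126,0],"delta_rot":[0,0,0],"fingers":-1},{"dp":[0,0,0],"delta_rot":[0,0,0],"fingers":-1},{"dp":[0,0,0],"delta_rot":[0,0,0],"fingers":-1},{"dp":[0,0,0],"delta_rot":[0,0,0],"fingers":-1},{"dp":[0,0,0],"delta_rot":[0,0,0],"fingers":-1}]'
python3 go.py .6056 -.1201 .1005 79.5
```

```text
t: 23.73
tcp_pos: [0.5747, -0.0148, 0.2389]
tool_rot: [0.769, 0.639, -0.001, -0.002]
force: [0.8, 0.1, -1.1]
finger_gap: 0.663
gripper_force: 42.6
t: 24.4
tcp_pos: [0.6049, -0.1181, 0.2403]
tool_rot: [0.768, 0.64, -0.0, -0.001]
force: [0.8, 0.2, -0.1]
finger_gap: 0.659
gripper_force: 42.6
t 24.4 tcp [ 0.6049 -0.1181  0.2403] theta 79.62 gap 0.659 F [ 0.8  0.2 -0.1]
rot [-0.0004 -0.0001  0.0003] then dp [-0.0037  0.0021  0.2797]
```

```bash
python3 -m crank '[{"dp":[-0.0037,0.002,0.03],"delta_rot":[0,0,0],"fingers":-1},{"dp":[0,0,0.06],"delta_rot":[0,0,0],"fingers":-1},{"dp":[0,0,0.06],"delta_rot":[0,0,0],"fingers":-1},{"dp":[0,0,0.06],"delta_rot":[0,0,0],"fingers":-1},{"dp":[0,0,0.04],"delta_rot":[0,0,0],"fingers":-1},{"dp":[0,0,0.02],"delta_rot":[0,0,0],"fingers":-1},{"dp":[0,0,0.006],"delta_rot":[0,0,0],"fingers":-1},{"dp":[0,0,0],"delta_rot":[0,0,0],"fingers":-1},{"dp":[0,0,0],"delta_rot":[0,0,0],"fingers":-1},{"dp":[0,0,0],"delta_rot":[0,0,0],"fingers":-1}]'
python3 go.py .6056 -.1201 .1005 79.5
```

```text
t: 25.23
tcp_pos: [0.6075, -0.1222, 0.1046]
tool_rot: [0.769, 0.64, 0.001, 0.001]
force: [-0.0, -0.7, -0.1]
finger_gap: 0.662
gripper_force: 42.7
t 25.2 tcp [ 0.6075 -0.1222  0.1046] theta 79.54 gap 0.662 F [-0.  -0.7 -0.1]
rot [0.0005 0.0001 0.0001] then dp [ 0.0035 -0.0044  0.0082]
```

```bash
python3 -m crank '[{"dp":[0.003,-0.004,0.004],"delta_rot":[0,0,0],"fingers":-1},{"dp":[0,0,0.004],"delta_rot":[0,0,0],"fingers":-1},{"dp":[0,0,0.001],"delta_rot":[0,0,0],"fingers":-1},{"dp":[0,0,0],"delta_rot":[0,0,0],"fingers":-1},{"dp":[0,0,0],"delta_rot":[0,0,0],"fingers":-1}]'
python3 -m crank '[{"dp":[0,0,0],"delta_rot":[0,0,0],"fingers":0.45},{"dp":[0,0,0],"delta_rot":[0,0,0],"fingers":0.65},{"dp":[0,0,0],"delta_rot":[0,0,0],"fingers":0.9},{"dp":[0,0,0],"delta_rot":[0,0,0],"fingers":0.9},{"dp":[0,0,0],"delta_rot":[0,0,0],"fingers":0.9},{"dp":[0,0,-0.03],"delta_rot":[0,0,0],"fingers":0.9},{"dp":[0,0,-0.06],"delta_rot":[0,0,0],"fingers":0.9},{"dp":[0,0,-0.06],"delta_rot":[0,0,0],"fingers":0.9},{"dp":[0,0,-0.06],"delta_rot":[0,0,0],"fingers":0.9},{"dp":[0,0,-0.03],"delta_rot":[0,0,0],"fingers":1},{"dp":[0,0,0],"delta_rot":[0,0,0],"fingers":1},{"dp":[0,0,0],"delta_rot":[0,0,0],"fingers":1}]'
python3 go.py .4546 .0752 .22 79.5
```

```text
t: 25.65
tcp_pos: [0.6051, -0.1203, 0.1008]
tool_rot: [0.769, 0.64, 0.001, 0.001]
force: [-1.7, 0.6, 10.6]
finger_gap: 0.659
gripper_force: 43.2
t: 26.65
tcp_pos: [0.6049, -0.1204, 0.219]
tool_rot: [0.769, 0.64, 0.0, 0.001]
force: [0.0, 0.2, -0.7]
finger_gap: 0.996
gripper_force: 0.0
t 26.6 tcp [ 0.6049 -0.1204  0.219 ] theta 79.52 gap 0.996 F [ 0.   0.2 -0.7]
rot [0.0003 0.     0.    ] then dp [ 0.3298 -0.3668 -0.002 ]
```

```bash
python3 -m crank '[{"dp":[0.03,-0.034,0],"delta_rot":[0,0,0],"fingers":1},{"dp":[0.045,-0.05,0],"delta_rot":[0,0,0],"fingers":1},{"dp":[0.045,-0.05,0],"delta_rot":[0,0,0],"fingers":1},{"dp":[0.045,-0.05,0],"delta_rot":[0,0,0],"fingers":1},{"dp":[0.045,-0.05,0],"delta_rot":[0,0,0],"fingers":1},{"dp":[0.045,-0.05,0],"delta_rot":[0,0,0],"fingers":1},{"dp":[0.045,-0.05,0],"delta_rot":[0,0,0],"fingers":1},{"dp":[0.03,-0.033,0],"delta_rot":[0,0,0],"fingers":1},{"dp":[0,0,0.06],"delta_rot":[0,0,0],"fingers":1},{"dp":[0,0,0.02],"delta_rot":[0,0,0],"fingers":1},{"dp":[0,0,0],"delta_rot":[0,0,0],"fingers":1},{"dp":[0,0,0],"delta_rot":[0,0,0],"fingers":1}]'
python3 go.py .4546 .0752 .095 79.5
```

```text
t: 27.65
tcp_pos: [0.4532, 0.0755, 0.1769]
tool_rot: [0.769, 0.64, -0.002, -0.002]
force: [0.7, 0.3, 0.0]
finger_gap: 1.0
gripper_force: 0.0
t 27.6 tcp [0.4532 0.0755 0.1769] theta 79.52 gap 1.0 F [0.7 0.3 0. ]
rot [-0.0007  0.0001  0.0001] then dp [-0.      0.0028  0.1638]
```

```bash
python3 -m crank '[{"dp":[0,0.002,0.05],"delta_rot":[0,0,0],"fingers":1},{"dp":[0,0,0.05],"delta_rot":[0,0,0],"fingers":1},{"dp":[0,0,0.04],"delta_rot":[0,0,0],"fingers":1},{"dp":[0,0,0.024],"delta_rot":[0,0,0],"fingers":1},{"dp":[0,0,0],"delta_rot":[0,0,0],"fingers":1},{"dp":[0,0,0],"delta_rot":[0,0,0],"fingers":1},{"dp":[0,0,0],"delta_rot":[0,0,0],"fingers":-1},{"dp":[0,0,0],"delta_rot":[0,0,0],"fingers":-1},{"dp":[0,0,0],"delta_rot":[0,0,0],"fingers":-1},{"dp":[0,0,0],"delta_rot":[0,0,0],"fingers":-1},{"dp":[0,0,0],"delta_rot":[0,0,0],"fingers":-1},{"dp":[0,0,0],"delta_rot":[0,0,0],"fingers":-1}]'
python3 -m crank '[{"dp":[0,0,-0.03],"delta_rot":[0,0,0],"fingers":-1},{"dp":[0,0,-0.05],"delta_rot":[0,0,0],"fingers":-1},{"dp":[0,0,-0.06],"delta_rot":[0,0,0],"fingers":-1},{"dp":[0,0,-0.06],"delta_rot":[0,0,0],"fingers":-1},{"dp":[0,0,-0.06],"delta_rot":[0,0,0],"fingers":-1},{"dp":[0,0,-0.03],"delta_rot":[0,0,0],"fingers":-1},{"dp":[0,0,0],"delta_rot":[0,0,0],"fingers":-1},{"dp":[0,0,0],"delta_rot":[0,0,0],"fingers":-1}]'
python3 go.py .5912 -.1967 .24 79.5
```

```text
t: 28.65
tcp_pos: [0.4556, 0.0751, 0.0977]
tool_rot: [0.769, 0.64, 0.001, 0.001]
force: [-0.5, -1.2, 6.7]
finger_gap: 0.662
gripper_force: 42.5
t: 29.32
tcp_pos: [0.4554, 0.0752, 0.2424]
tool_rot: [0.769, 0.64, 0.001, 0.001]
force: [-0.3, 0.6, -2.0]
finger_gap: 0.655
gripper_force: 43.3
t 29.3 tcp [0.4554 0.0752 0.2424] theta 79.52 gap 0.655 F [-0.3  0.6 -2. ]
rot [ 0.0005 -0.      0.0001] then dp [-0.4852  0.3661  0.0049]
```

```bash
python3 -m crank '[{"dp":[-0.03,0.0226,0],"delta_rot":[0,0,0],"fingers":-1},{"dp":[-0.046,0.0347,0],"delta_rot":[0,0,0],"fingers":-1},{"dp":[-0.046,0.0347,0],"delta_rot":[0,0,0],"fingers":-1},{"dp":[-0.046,0.0347,0],"delta_rot":[0,0,0],"fingers":-1},{"dp":[-0.046,0.0347,0],"delta_rot":[0,0,0],"fingers":-1},{"dp":[-0.046,0.0347,0],"delta_rot":[0,0,0],"fingers":-1},{"dp":[-0.046,0.0347,0],"delta_rot":[0,0,0],"fingers":-1},{"dp":[-0.046,0.0347,0],"delta_rot":[0,0,0],"fingers":-1},{"dp":[-0.046,0.0347,0],"delta_rot":[0,0,0],"fingers":-1},{"dp":[-0.046,0.0347,0],"delta_rot":[0,0,0],"fingers":-1},{"dp":[-0.041,0.031,0],"delta_rot":[0,0,0],"fingers":-1},{"dp":[0,0,0],"delta_rot":[0,0,0],"fingers":-1}]'
python3 -m crank '[{"dp":[0,0,0.06],"delta_rot":[0,0,0],"fingers":-1},{"dp":[0,0,0.06],"delta_rot":[0,0,0],"fingers":-1},{"dp":[0,0,0.06],"delta_rot":[0,0,0],"fingers":-1},{"dp":[0,0,0],"delta_rot":[0,0,0],"fingers":-1},{"dp":[0,0,0],"delta_rot":[0,0,0],"fingers":-1},{"dp":[0,0,0],"delta_rot":[0,0,0],"fingers":-1},{"dp":[0,0,0],"delta_rot":[0,0,0],"fingers":-1}]'
python3 go.py .5912 -.1967 .1005 79.5
```

```text
t: 30.32
tcp_pos: [0.5929, -0.2015, 0.2392]
tool_rot: [0.77, 0.638, -0.0, 0.001]
force: [0.1, -1.1, -0.1]
finger_gap: 0.662
gripper_force: 43.2
t: 30.9
tcp_pos: [0.592, -0.1969, 0.153]
tool_rot: [0.769, 0.64, 0.001, 0.001]
force: [-0.0, -0.3, -0.5]
finger_gap: 0.664
gripper_force: 43.3
t 30.9 tcp [ 0.592  -0.1969  0.153 ] theta 79.53 gap 0.664 F [-0.  -0.3 -0.5]
rot [0.0005 0.0002 0.0001] then dp [ 1.000e-04 -1.700e-03  1.051e-01]
```

```bash
python3 -m crank '[{"dp":[0,-0.001,0.05],"delta_rot":[0,0,0],"fingers":-1},{"dp":[0,0,0.03],"delta_rot":[0,0,0],"fingers":-1},{"dp":[0,0,0.015],"delta_rot":[0,0,0],"fingers":-1},{"dp":[0,0,0.006],"delta_rot":[0,0,0],"fingers":-1},{"dp":[0,0,0.004],"delta_rot":[0,0,0],"fingers":-1},{"dp":[0,0,0],"delta_rot":[0,0,0],"fingers":-1},{"dp":[0,0,0],"delta_rot":[0,0,0],"fingers":-1},{"dp":[0,0,0],"delta_rot":[0,0,0],"fingers":-1}]'
python3 go.py .5912 -.1967 .1005 79.5
```

```text
t: 31.57
tcp_pos: [0.5914, -0.1968, 0.1008]
tool_rot: [0.769, 0.64, 0.001, 0.001]
force: [-1.0, 0.4, 7.2]
finger_gap: 0.656
gripper_force: 44.1
t 31.6 tcp [ 0.5914 -0.1968  0.1008] theta 79.52 gap 0.656 F [-1.   0.4  7.2]
rot [0.0004 0.0001 0.0001] then dp [ 0.0002 -0.0004  0.0006]
```

On the floor with contact. Release, rise and draw back toward -y so the camera sees everything.

```bash
python3 -m crank '[{"dp":[0,0,0],"delta_rot":[0,0,0],"fingers":0.45},{"dp":[0,0,0],"delta_rot":[0,0,0],"fingers":0.65},{"dp":[0,0,0],"delta_rot":[0,0,0],"fingers":0.9},{"dp":[0,0,0],"delta_rot":[0,0,0],"fingers":0.9},{"dp":[0,0,0],"delta_rot":[0,0,0],"fingers":0.9},{"dp":[0,0,-0.03],"delta_rot":[0,0,0],"fingers":0.9},{"dp":[0,0,-0.06],"delta_rot":[0,0,0],"fingers":0.9},{"dp":[0,0,-0.06],"delta_rot":[0,0,0],"fingers":0.9},{"dp":[0,0,-0.06],"delta_rot":[0,0,0],"fingers":0.9},{"dp":[0,0,-0.06],"delta_rot":[0,0,0],"fingers":1},{"dp":[-0.03,-0.02,0],"delta_rot":[0,0,0],"fingers":1},{"dp":[-0.05,-0.04,0],"delta_rot":[0,0,0],"fingers":1}]'
python3 -m crank '[{"dp":[-0.05,-0.04,0],"delta_rot":[0,0,0],"fingers":1},{"dp":[-0.05,-0.04,0],"delta_rot":[0,0,0],"fingers":1},{"dp":[-0.05,-0.04,0],"delta_rot":[0,0,0],"fingers":1},{"dp":[-0.05,-0.04,0],"delta_rot":[0,0,0],"fingers":1},{"dp":[-0.05,-0.04,0],"delta_rot":[0,0,0],"fingers":1},{"dp":[-0.05,-0.04,0],"delta_rot":[0,0,0],"fingers":1},{"dp":[-0.05,-0.03,0],"delta_rot":[0,0,0],"fingers":1},{"dp":[-0.05,-0.02,0],"delta_rot":[0,0,0],"fingers":1},{"dp":[-0.05,0,0],"delta_rot":[0,0,0],"fingers":1},{"dp":[0,0,0],"delta_rot":[0,0,0],"fingers":1},{"dp":[0,0,0],"delta_rot":[0,0,0],"fingers":1},{"dp":[0,0,0],"delta_rot":[0,0,0],"fingers":1}]'
python3 - <<'E'
from h import *
p,d=snap('top','top2'); q,_=snap('scene','scene2'); P=pts('top',d)
cv2.imwrite('pics/crop2.png',cv2.resize(p[130:290,170:380],None,fx=3.6,fy=3.6,interpolation=cv2.INTER_CUBIC)[...,::-1])
tr=dict(two=((.5984,-.1584),79.4),three=((.5985,.175),81.))
for n,h,t,k,x,y in(('cup',.065,'two',.039,.605,-.12),('roll',.063,'two',-.039,.591,-.197),('jar',.098,'three',.07,.609,.244),('carton',.067,'three',0,.598,.175),('vial',.063,'three',-.07,.588,.106)):
    m=(abs(P[...,2]-h)<.008)&(np.hypot(P[...,0]-x,P[...,1]-y)<.045); v,u=np.nonzero(m)
    c=onplane('top',(u.min()+u.max())/2,(v.min()+v.max())/2,h)[:2]; a=np.radians(tr[t][1]); dd=c-tr[t][0]
    print(n,m.sum(),c.round(3),'tray x',round(dd[0]*np.sin(a)-dd[1]*np.cos(a),4),'y',round(dd[0]*np.cos(a)+dd[1]*np.sin(a),4),'want',k,'z',np.median(P[m][:,2]).round(3))
E
```

```text
t: 32.57
tcp_pos: [0.5566, -0.23, 0.2368]
tool_rot: [0.768, 0.641, 0.002, 0.004]
force: [-0.0, -0.8, 0.4]
finger_gap: 0.999
gripper_force: 0.0
t: 33.57
tcp_pos: [0.3701, -0.4246, 0.2336]
tool_rot: [0.769, 0.639, 0.0, -0.001]
force: [0.1, -0.1, 0.2]
finger_gap: 1.004
gripper_force: 0.0
cup 271 [ 0.607 -0.122] tray x 0.0017 y 0.0376 want 0.039 z 0.065
roll 227 [ 0.596 -0.195] tray x 0.0043 y -0.0368 want -0.039 z 0.062
jar 165 [0.61  0.244] tray x 0.0011 y 0.0699 want 0.07 z 0.097
carton 191 [0.601 0.172] tray x 0.0033 y -0.0029 want 0 z 0.066
vial 102 [0.59  0.106] tray x 0.0027 y -0.0695 want -0.07 z 0.063
```

View pics/crop2.png

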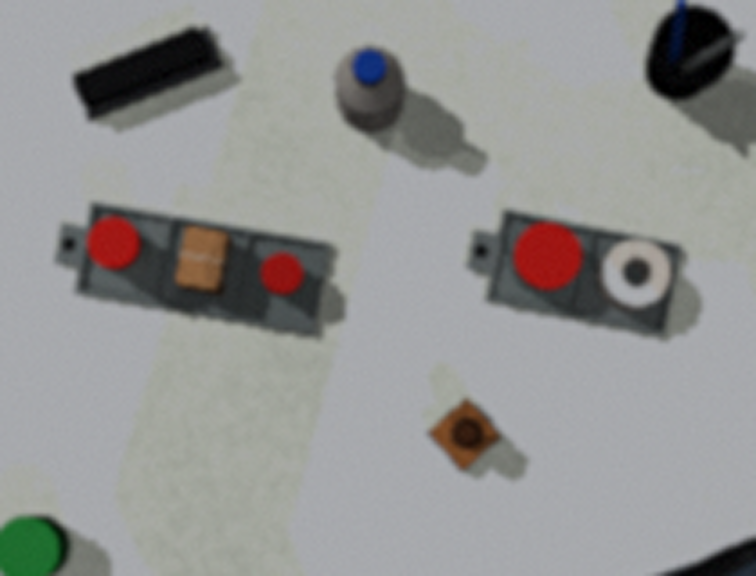

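View pics/scene2.png

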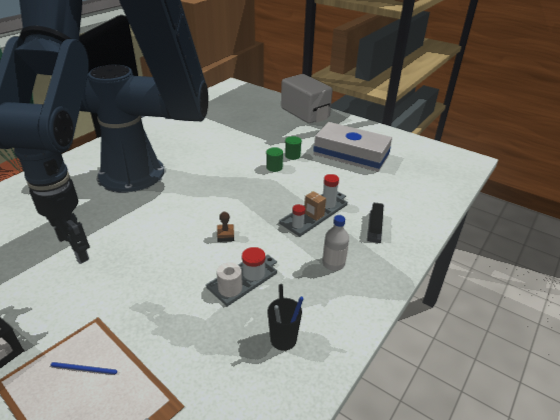

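Every item stands upright in its own compartment. In the crop: jar (113,243), carton (202,258), vial (282,273), cup (548,255) and roll (636,273). The heights match and the offsets are within about 5 mm. The stamp (466,432) and bottle (370,90) are untouched, so I'm handing in.

```bash
python3 -c "
from station import manip
print(manip.sign_off())"
```

```text
the job is handed in; nothing more can be done
None
```

Both kits are made up and handed in at about 34 s of the 144 s allowed. In the last pictures all five items stood upright in their compartments within about 5 mm of centre, and the stamp and bottle had not been touched; the hand-in returned no verdict.

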